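# Roll a sample jar up the reader's gutter and start the reading

## Robot

A 6-joint arm with a two-finger parallel gripper is mounted at the origin on the work surface. World frame = base frame: x ahead of the robot, y to its left, z up, the work surface at z = 0. Lengths are in m, angles in rad, forces in N, time in s.
With the tool pointing down it reaches from about 0.325 to 0.875 m from the base axis. Payload 4.4 kg.
Tool frame: the origin (TCP) lies on the centre line of the jaws, within the pads' length; the fingertips stand 22 mm ahead of it and the grasp point (between the pads) lies 3 mm ahead of it (robot.tips_ahead is the distance from the TCP to the fingertips, in m); z points along the fingers, y is the line along which they close (so a half turn about z gives the same grasp; the last joint's range is limited). The gripper opens to 85 mm and grips with 20 to 120 N. Pads are 22 mm wide; open, the fingers measure 114 mm over their backs; the gripper's body (76 mm by 85 mm) begins 54 mm behind the grasp point. The pads swing forward as they close: fully open they stand 13 mm farther back than shut.
Start: joints at [1.155, 0.207, 1.542, -0, 1.393, -0.15], TCP at [0.15, 0.555, 0.253] pointing down, gripper open.
Joint ranges: [-2.73, 2.73], [-0.86, 2.22], [0.23, 2.46], [-1.11, 4.25], [0.08, 2.63], [-2.82, 2.82]. Speed limits (rad/s): [2.79, 2.79, 3.14, 3.14, 3.14, 3.14].

## Interface

Orientations are given as a rotation vector (axis times angle).
In Python, from plant import robot gives the robot as it stands. The module is installed in compiled form; this text tells all that it offers.
- The arm moves only by the tool servo_tool, never from a script. Its argument "series" is a list of rows, each an object of numbers: "fingers": the finger opening in m, from 0 to 0.0854; "x", "y", "z": the shift along the world's x, y, z in m; "spin": the turn about the world's z in degrees. A call has 1 to 5 rows; each row is the pose to reach, as a shift and turn from the pose commanded when the call began; what a row does not reach only later rows make up. A row lasts 1/10 s, in which the tool goes at most 50 mm and 8.59 degrees, less where a joint would pass 70% of its speed; a pose out of reach is approached as far as the arm can. A call with a gripper value outside its range is refused whole. The fingers move at their own pace and stop on an object; the grip force is fixed at half the most. Time passes only in rows, so rows that repeat a pose let the fingers close. It gives the time, the measured TCP pose, the force, the opening and the grip force at its end, in the units of the state.
- robot.read_state(): the state, without advancing time (a new reading comes with each control period).
- robot.camera(name): name is "scene" or "top" or "wrist"; returns (picture, depth): 480x640x3 uint8, blue, green, red; 480x640 float32, m along the optical axis (not along the pixel's ray), 0 where there is no reading.
- robot.camera_model(name): a dict with "K" (3x3 intrinsics, pixels), "world_to_cam" (4x4, takes a point from world to camera coordinates). Camera axes: x right, y up, looking along -z (the intrinsics and any distortion apply to the point x, -y, -z); pixel columns grow to the right and rows downward; lengths in m; the calibration is good to about 2 mm. A picture is of the moment at which its call begins: read the wrist's pose just before it. camera_model takes no time and is no camera call; for the wrist camera it gives the pose at the moment of the call.
- robot.finish_job(): hands the job in; it is judged then, once.
The state is a dict: "time_s": time; "qpos": joint angles; "joint_velocities": joint speeds; "effort": joint torques, N m; "position": TCP position; "ee_rot": TCP orientation; "contact_force": force on the tool from outside, world axes, zero at the start; "torque": the same for the moment, N m; "opening": opening from 0.0 (shut) to 1.0 (fully open); "grip_force": force on a finger pad.
Only numpy, scipy, OpenCV 4.12 (cv2) and the standard library are available. Lean on these libraries where they do the work, as an engineer would, in place of code of your own. Each camera call takes 0.05 s, during which the arm holds its last target. There are 200 camera calls.

## Task

A straight-sided sample jar lies at the foot of one of the reader's two sloped gutters. With the fingertips, push it up its gutter until it drops into the seat against the stop at the top, where it cannot roll back, then press the button on the reader fully down and let it come up again. Do not lift the jar out of its gutter, and leave the narrow-necked bottle in the other gutter and everything else on the bench as it is.

Things in the scene. Friction and masses are not known exactly. Their poses are not given: they have to be found in the camera images.
- jar: the jar to push: a plain cylinder with a lid as wide as itself, 48 mm in diameter, 62 mm long, about 90 g, lying across its gutter and free to roll. Origin at its centre; its y axis is its long axis. At the start its centre is at x = -99 mm, y = +47 or -47 mm, z = 52 mm in the frame of rack. In the seat, against the stop, it is at x = 75 to 76 mm, z = 67 mm there
- rack: the jar reader, fixed: two parallel dark steel gutters rising along its +x to a white head (90 x 180 mm, 84 mm high). Origin on the bench under its middle, x level and uphill, z up. Gutter centre lines at y = +47 and -47 mm. The gutter floor is 22 mm above the bench at the open lower end (x = -150 mm) and rises at 7 degrees to a crest at x = 60 mm, 48 mm above the bench
- seat_p (a point): where the jar's centre belongs in the gutter at y = +47 mm. Beyond the crest the floor drops 5 mm to a short level seat, which ends at the stop, the head's upright face, at x = 100 mm of rack; this point is 24 mm before the stop and 24 mm above the seat (67 mm above the bench)
- seat_m (a point): the same point in the gutter at y = -47 mm. Each gutter is 68 mm wide inside, with walls 12 mm above its floor (26 mm thick between the gutters, 4 mm outside). A 6 mm high lip across the floor at x = -112 mm of rack holds the jar at the start; downhill of the lip the gutter is empty and open
- read (a joint): travel of the reader's black push button: 0 up, 0.006 m fully down; springs back; fully down takes 4 N
- read_top (a point): middle of the top of the push button, 32 mm across, on top of the reader's head between the gutters, 106 mm above the bench when up; it stands 10 mm above its grey 48 mm collar and is pressed straight down
- bottle: narrow-necked bottle lying in the other gutter: body 48 mm in diameter, 42 mm long, cap 24 mm wide, 64 mm long in all; origin at the middle of its length, on its axis
- spare_jar: another jar like jar (48 mm across, 62 mm tall), standing upright beside the reader; origin at the middle of its underside
- marker: black marker pen lying on the bench, 130 mm long, 12 mm thick; origin under its middle
- tip_box: box of pipette tips, 85 x 120 mm, 70 mm high; origin at the middle of its underside
- tube_rack: low tube rack with a few tubes, 90 x 140 mm, 52 mm high over the tubes; origin at the middle of its underside
- reagent: brown reagent bottle standing upright, 60 mm across, 140 mm tall; origin at the middle of its underside
- beaker: glass beaker, 70 mm across, 80 mm tall; origin at the middle of its underside
- pipette: pipette lying on the bench along its own x, about 230 mm long, 26 mm thick, 50 mm wide at the finger rest; origin under its middle

How it is judged:
By the outcome, as a careful person would: the job done as asked, in the order asked, and still so for the second after the job is handed in, with the robot touching nothing.
It also fails if it takes over 48 s, if anything falls off the work surface, if the arm or the gripper's body presses on something with over 40 N, if the wrist force passes 120 N, or if a joint passes its speed limit or range.

## Working session

There is one attempt and no reset: what is moved stays moved. The work goes in short steps, Python scripts to look and compute and a tool call to move; the robot and the scene stay as the last step left them, time stands still between calls to the robot, and variables do not carry over. Pictures are saved under pics/ and viewed, at most 10 in all, crops included, and the job is handed in when it is done.

Besides the shell and the picture viewer there is one more tool, called after "Emit:" by a JSON object that holds its "fn" and its "kwargs", one argument or row to a line. servo_tool: Moves the arm, as the interface text tells. Its arguments: {"type":"object","properties":{"series":{"type":"array","items":{"type":"object","properties":{"fingers":{"type":"number"},"x":{"type":"number"},"y":{"type":"number"},"z":{"type":"number"},"spin":{"type":"number"}}}}},"required":["series"]}

```bash
mkdir -p pics
cat > h.py <<'E'
import numpy as np, cv2
from plant import robot
def ray(name_or_model,u,v):
    m=robot.camera_model(name_or_model) if isinstance(name_or_model,str) else name_or_model
    K=np.array(m["K"]);T=np.array(m["world_to_cam"])
    d=np.linalg.inv(K)@[u,v,1]; d=np.array([d[0],-d[1],-d[2]])
    R=T[:3,:3]; return -R.T@T[:3,3], R.T@d
def onplane(m,u,v,z):
    o,d=ray(m,u,v); return o+d*(z-o[2])/d[2]
def bydepth(m,u,v,dep):
    o,d=ray(m,u,v); return o+d*dep
E
python3 - <<'E'
from h import *
print(robot.read_state()); print(robot.tips_ahead)
for n in("scene","top"):
    p,d=robot.camera(n); cv2.imwrite(f"pics/{n}0.png",p); np.savez(f"pics/{n}0.npz",p=p,d=d)
    m=robot.camera_model(n); print(n,m)
E
```

```text
{'time_s': 0.0, 'qpos': array([ 1.15547837e+00,  2.07458898e-01,  1.54303121e+00,  6.72849601e-06,
        1.39352140e+00, -1.50481803e-01]), 'joint_velocities': array([ 0.00048292,  0.00107393, -0.00043758,  0.00010401,  0.00033414,
        0.00070785]), 'effort': array([-1.52894536e-03, -3.83016014e+01, -2.91604203e+01, -2.63917591e-04,
        1.02325837e-02,  4.90907922e-06]), 'position': array([0.15020023, 0.55426015, 0.25206701]), 'ee_rot': array([-0.41470058, -3.11341173,  0.00364481]), 'contact_force': array([-0.14819268, -0.13167375,  0.78228808]), 'torque': array([0.01924948, 0.04119062, 0.00728555]), 'grip_force': 0.0, 'opening': 1.0036328686158666}
0.022
scene {'K': array([[449.33191529,   0.        , 320.91591098],
       [  0.        , 449.33191529, 233.62973911],
       [  0.        ,   0.        ,   1.        ]]), 'world_to_cam': array([[-0.18943242,  0.98185694, -0.00850348,  0.07715975],
       [-0.76249009, -0.14164187,  0.63130535,  0.32271785],
       [ 0.61864709,  0.12607352,  0.77548775, -1.41630057],
       [ 0.        ,  0.        ,  0.        ,  1.        ]])}
top {'K': array([[602.99612359,   0.        , 314.36166498],
       [  0.        , 602.99612359, 243.12304994],
       [  0.        ,   0.        ,   1.        ]]), 'world_to_cam': array([[ 0.01698214, -0.99984648, -0.00431592,  0.02449033],
       [ 0.99471802,  0.01645769,  0.10131737, -0.5047062 ],
       [-0.10123078, -0.00601371,  0.99484479, -1.36957028],
       [ 0.        ,  0.        ,  0.        ,  1.        ]])}
```

View pics/scene0.png

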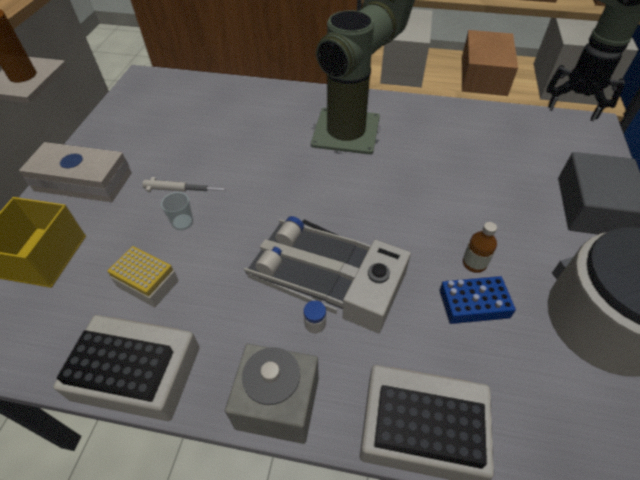

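View pics/top0.png

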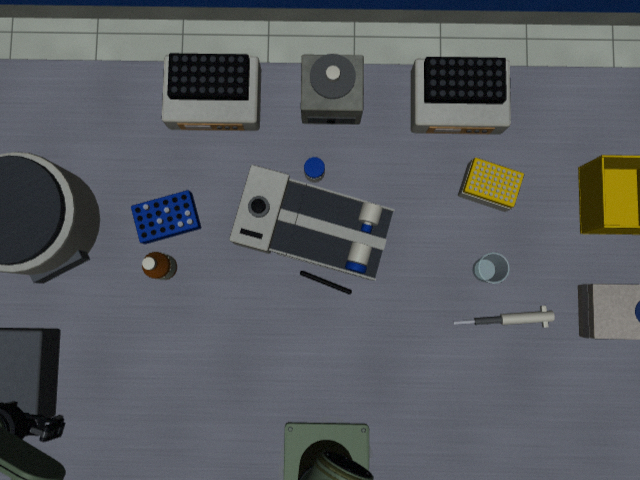

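The scene view shows the reader with its head at about (375,280) and two blue-capped vessels at its lower end. In the top view the head is at (258,207). The wide-lidded vessel is at (357,255) on the robot's side, and the one with the narrow cap is at (368,217). I'll measure these now and check with an enlarged crop.

Run:
```python
from h import *
z=np.load("pics/top0.npz");p,d=z["p"],z["d"]
c=cv2.resize(p[150:300,220:410],None,fx=4,fy=4,interpolation=cv2.INTER_CUBIC)
cv2.imwrite("pics/topcrop.png",c)
z2=np.load("pics/scene0.npz");p2=z2["p"]
mt=robot.camera_model("top")
# height map -> head top region, between-gutter wall
K=mt["K"];T=mt["world_to_cam"];vv,uu=np.mgrid[0:480,0:640]
X=np.stack([(uu-K[0,2])/K[0,0]*d,-(vv-K[1,2])/K[1,1]*d,-d],-1)
W=(X-T[:3,3])@T[:3,:3]
np.save("pics/W.npy",W)
roi=np.zeros(d.shape,bool);roi[155:285,225:400]=1
for lo,hi in((.076,.092),):
    m=(roi&(W[...,2]>lo)&(W[...,2]<hi)&(uu<300)).astype(np.uint8)
    cs,_=cv2.findContours(m,0,2);k=max(cs,key=cv2.contourArea)
    r=cv2.minAreaRect(k);b=cv2.boxPoints(r);print(r)
    for q in b: print(q,onplane(mt,*q,.084))
    print("centre",onplane(mt,*r[0],.084), np.median(W[...,2][m>0]))
hsv=cv2.cvtColor(p,cv2.COLOR_BGR2HSV)
m=((hsv[...,0]>100)&(hsv[...,0]<130)&(hsv[...,1]>150)&roi).astype(np.uint8)
n,l,s,ce=cv2.connectedComponentsWithStats(m)
for i in range(1,n):
    if s[i,4]>15: print(s[i],ce[i],np.median(W[l==i],0))
```

```text
((258.887939453125, 207.56265258789062), (40.64866638183594, 79.93572235107422), 15.802515029907227)
[228.4476 240.4852] [0.50102012 0.22331614 0.084     ]
[250.2159  163.57056] [0.67563138 0.17982281 0.084     ]
[289.32828 174.6401 ] [0.65174271 0.09136006 0.084     ]
[267.56    251.55475] [0.47781287 0.13589398 0.084     ]
centre [0.57597628 0.15769279 0.084     ] 0.08419092177169574
[304 157  21  21 332] [313.88855422 166.97590361] [0.67506475 0.03660181 0.06202945]
[361 224  11   9  76] [366.03947368 227.96052632] [ 0.53672122 -0.08314945  0.06187724]
[345 261  22  12 164] [355.40853659 266.93902439] [ 0.44755018 -0.05925077  0.07259492]
```

View pics/topcrop.png

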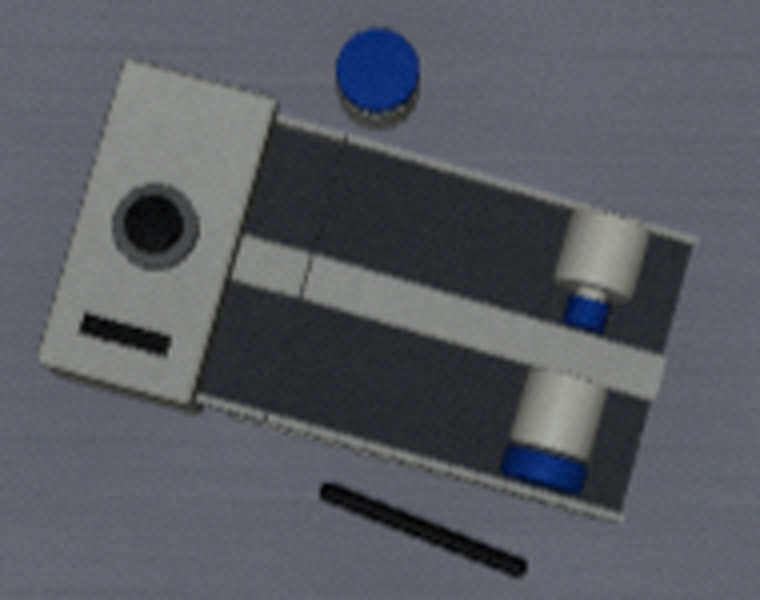

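The crop confirms it. The wide-lidded jar is at crop (553,430), in the robot-side gutter (rack +y). The narrow-capped bottle is at (600,260) and the button at (155,225).

Run:
```python
from h import *
from scipy.spatial.transform import Rotation as Ro
def tri(a,b):
    (o1,d1),(o2,d2)=ray("top",*a),ray("scene",*b)
    s=np.linalg.lstsq(np.c_[d1,-d2],o2-o1,rcond=None)[0]
    P,Q=o1+d1*s[0],o2+d2*s[1]; return (P+Q)/2,np.linalg.norm(P-Q)
def dark(p,roi,thr,lo):
    g=cv2.cvtColor(p,cv2.COLOR_BGR2GRAY);m=np.zeros_like(g);x0,x1,y0,y1=roi
    m[y0:y1,x0:x1]=g[y0:y1,x0:x1]<thr
    n,l,s,c=cv2.connectedComponentsWithStats(m)
    return [(s[i].tolist(),c[i].round(1)) for i in range(1,n) if s[i,4]>lo]
def blue(p,roi):
    h=cv2.cvtColor(p,cv2.COLOR_BGR2HSV);m=np.zeros(p.shape[:2],np.uint8);x0,x1,y0,y1=roi
    m[y0:y1,x0:x1]=((h[...,0]>100)&(h[...,0]<130)&(h[...,1]>150))[y0:y1,x0:x1]
    n,l,s,c=cv2.connectedComponentsWithStats(m)
    return [(s[i].tolist(),c[i].round(1)) for i in range(1,n) if s[i,4]>15]
t=np.load("pics/top0.npz")["p"];s=np.load("pics/scene0.npz")["p"]
bt=dark(t,(245,272,192,222),45,30);bs=dark(s,(362,395,258,285),45,30);print(bt,bs)
ls=blue(s,(255,310,210,285));print(ls)
if bt and bs: print("button",tri(bt[0][1],bs[0][1]))
W=np.load("pics/W.npy")
# jar white body crest
g=W[238:275,340:375];print("jar top",g[g[...,2]>.071].mean(0),g[...,2].max(),g[g[...,2]>.06].mean(0))
th=np.radians(75.3);u=np.array([np.cos(th),np.sin(th)]);v=np.array([-u[1],u[0]])
o=np.array([.576,.1577])-.145*u
print("o",o,"jar",o-.099*u+.047*v,"btn px->",[onplane("top",*bt[0][1],.106)if bt else 0])
print("low end corners pred",[o-.15*u+k*v for k in(.085,-.085)],"meas",onplane("top",220+622/4,150+520/4,.034),onplane("top",220+697/4,150+240/4,.034))
print("hover",o-.175*u+.047*v)
for l in ls:
  for a in((366.,228.),(355.4,266.9)): print(l[1],a,tri(a,l[1]))
```

```text
[([251, 199, 15, 14, 170], array([257.9, 205.5]))] [([372, 264, 14, 13, 137], array([378.8, 270.3]))]
[([290, 217, 12, 9, 37], array([295.6, 220.4]))]
button (array([0.57815864, 0.15928837, 0.09848978]), np.float64(0.0014875680051185188))
jar top [ 0.46856327 -0.06492961  0.09047835] 1.4137510683557004 [ 0.46887447 -0.06530169  0.08203357]
o [0.5392051  0.01744618] jar [ 0.46862148 -0.06638671] btn px-> [array([0.57699381, 0.15777952, 0.106     ])]
low end corners pred [array([ 0.41892365, -0.10607456]), array([ 0.58335917, -0.14921341])] meas [ 0.42101033 -0.10821107  0.034     ] [ 0.58338669 -0.15044378  0.034     ]
hover [ 0.44933587 -0.13989906]
[295.6 220.4] (366.0, 228.0) (array([ 0.52105072, -0.0547924 ,  0.1541493 ]), np.float64(0.04277642422868655))
[295.6 220.4] (355.4, 266.9) (array([ 0.44752417, -0.05721897,  0.06767184]), np.float64(0.005444201006067586))
```

Emit:
{"fn": "servo_tool", "kwargs": {
  "series": [
    {"x": 0.02,"y": -0.045,"fingers": 0.03,"spin": -8},
    {"x": 0.04,"y": -0.09,"fingers": 0.03,"spin": -16},
    {"x": 0.06,"y": -0.135,"fingers": 0.03,"spin": -24},
    {"x": 0.08,"y": -0.18,"fingers": 0.03,"spin": -32},
    {"x": 0.1,"y": -0.225,"fingers": 0.03,"spin": -40}
  ]
}}

```text
validation failed for argument at $.se...
```

Every rack measurement agrees to within 2 mm. The move was refused, so I'll try a plainer form.

Emit:
{"fn": "servo_tool", "kwargs": {
  "series": [
    {"fingers": 0.03,"spin": -8.0,"x": 0.02,"y": -0.045,"z": 0.0},
    {"fingers": 0.03,"spin": -16.0,"x": 0.04,"y": -0.09,"z": 0.0},
    {"fingers": 0.03,"spin": -24.0,"x": 0.06,"y": -0.135,"z": 0.0},
    {"fingers": 0.03,"spin": -32.0,"x": 0.08,"y": -0.18,"z": 0.0},
    {"fingers": 0.03,"spin": -40.0,"x": 0.1,"y": -0.225,"z": 0.0}
  ]
}}

```text
time_s: 0.6
position: [0.2505, 0.328, 0.2528]
ee_rot: [1.461, 2.781, -0.001]
contact_force: [1.5, -0.3, 1.1]
opening: 0.352
grip_force: 0.0
```

Emit:
{"fn": "servo_tool", "kwargs": {
  "series": [
    {"fingers": 0.03,"spin": -5.0,"x": 0.02,"y": -0.045,"z": 0.0},
    {"fingers": 0.03,"spin": -10.0,"x": 0.04,"y": -0.09,"z": 0.0},
    {"fingers": 0.03,"spin": -15.0,"x": 0.06,"y": -0.135,"z": 0.0},
    {"fingers": 0.03,"spin": -20.0,"x": 0.08,"y": -0.18,"z": 0.0},
    {"fingers": 0.03,"spin": -25.0,"x": 0.1,"y": -0.225,"z": 0.0}
  ]
}}

```text
time_s: 1.1
position: [0.3505, 0.1031, 0.2532]
ee_rot: [2.027, 2.4, 0.001]
contact_force: [1.1, 1.1, 0.0]
opening: 0.353
grip_force: 0.0
```

Emit:
{"fn": "servo_tool", "kwargs": {
  "series": [
    {"fingers": 0.03,"spin": -5.0,"x": 0.02,"y": -0.045,"z": 0.0},
    {"fingers": 0.03,"spin": -10.0,"x": 0.04,"y": -0.09,"z": 0.0},
    {"fingers": 0.03,"spin": -15.0,"x": 0.06,"y": -0.135,"z": 0.0},
    {"fingers": 0.03,"spin": -20.0,"x": 0.08,"y": -0.18,"z": 0.0},
    {"fingers": 0.03,"spin": -25.0,"x": 0.1,"y": -0.225,"z": 0.0}
  ]
}}

```text
time_s: 1.6
position: [0.4506, -0.1221, 0.2529]
ee_rot: [-2.499, -1.903, -0.0]
contact_force: [0.2, -0.0, 0.6]
opening: 0.353
grip_force: 0.0
```

Run:
```python
from h import *
from scipy.spatial.transform import Rotation as Ro
s=robot.read_state();m=robot.camera_model("wrist");p,d=robot.camera("wrist")
np.savez("pics/w1.npz",p=p,d=d);cv2.imwrite("pics/w1.png",p)
R=Ro.from_rotvec(s["ee_rot"]).as_matrix();print(s["position"],s["contact_force"],R[:,1],np.degrees(np.arctan2(R[1,1],R[0,1])),s["opening"])
import pickle;pickle.dump({k:np.array(v) for k,v in m.items() if k in("K","world_to_cam")},open("pics/w1.pkl","wb"))
```

```text
[ 0.45059427 -0.12205143  0.25291734] [ 0.17197704 -0.02666722  0.59720737] [ 9.63985183e-01 -2.65955608e-01 -4.25628473e-04] -15.4237443223397 0.3528826546097734
```

View pics/w1.png

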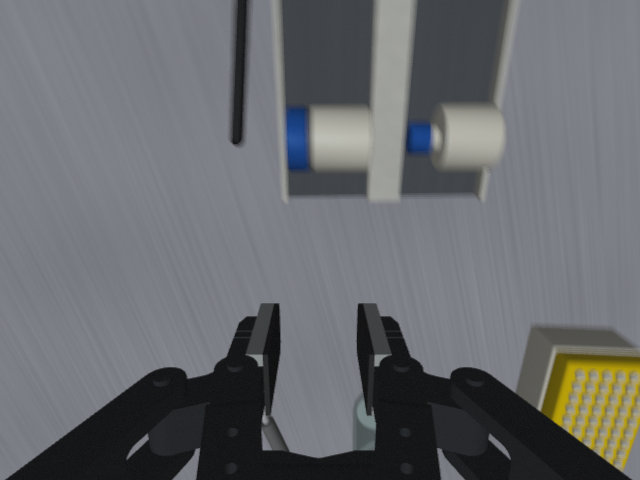

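The wrist view shows the jar at cols 287–373, rows 105–171, the bottle at about (465,135), and the rack's lower end at row ~198. The middle wall ends at cols 368–401.

Run:
```python
from h import *
import pickle
m=pickle.load(open("pics/w1.pkl","rb"))
z=np.load("pics/w1.npz");p,d=z["p"],z["d"]
th=np.radians(75.5);u=np.array([np.cos(th),np.sin(th)]);v=np.array([-u[1],u[0]])
o=np.array([.576,.1577])-.145*u
def rk(P): q=np.array(P[:2])-o; return (q@u).round(4),(q@v).round(4),round(float(P[2]),4)
print("o",o)
h=cv2.cvtColor(p,cv2.COLOR_BGR2HSV);b=((h[...,0]>100)&(h[...,0]<130)&(h[...,1]>150)).astype(np.uint8);b[:,340:]=0
r=cv2.boundingRect(b);print(r)
x,y,w,hh=r
print("lid mid",rk(onplane(m,x,y+hh/2,.054)),"jar depth top",rk(bydepth(m,330,138,d[138,330])))
g=p[138,:,1].astype(int);print("row138",[i for i in range(280,500) if abs(g[i+1]-g[i])>25])
g=p[:,384,1].astype(int);print("col384",[(i) for i in range(150,240) if abs(g[i+1]-g[i])>15])
for a in((368,199),(401,202)): print("wall end",rk(onplane(m,*a,.034)),rk(bydepth(m,a[0],a[1]-4,d[a[1]-4,a[0]])))
for a in((374,20),(412,20)): print("wall",rk(onplane(m,*a,.055)))
for X in(-.175,-.165): print(X,o+X*u+.047*v)
```

```text
o [0.5396949  0.01731859]
(287, 109, 20, 60)
lid mid (np.float64(-0.0991), np.float64(0.0748), 0.054) jar depth top (np.float64(-0.0973), np.float64(0.0427), 0.0773)
row138 []
col384 []
wall end (np.float64(-0.1509), np.float64(0.0096), 0.034) (np.float64(-0.1471), np.float64(0.0099), 0.0356)
wall end (np.float64(-0.1539), np.float64(-0.0184), 0.034) (np.float64(-0.1574), np.float64(-0.0248), 0.0017)
wall (np.float64(-0.0194), np.float64(0.0109), 0.055)
wall (np.float64(-0.0198), np.float64(-0.0157), 0.055)
-0.175 [ 0.45037546 -0.14033938]
-0.165 [ 0.45287926 -0.13065791]
```

Emit:
{"fn": "servo_tool", "kwargs": {
  "series": [
    {"fingers": 0.03,"spin": 1.0,"x": 0.004,"y": -0.014,"z": -0.04},
    {"fingers": 0.03,"spin": 1.0,"x": 0.004,"y": -0.014,"z": -0.085},
    {"fingers": 0.03,"spin": 1.0,"x": 0.004,"y": -0.014,"z": -0.13},
    {"fingers": 0.03,"spin": 1.0,"x": 0.004,"y": -0.014,"z": -0.17},
    {"fingers": 0.03,"spin": 1.0,"x": 0.004,"y": -0.014,"z": -0.189}
  ]
}}

```text
time_s: 2.15
position: [0.4511, -0.1322, 0.0601]
ee_rot: [-2.473, -1.926, 0.005]
contact_force: [-0.9, 0.5, -0.5]
opening: 0.352
grip_force: 0.0
```

Run:
```python
from h import *
s=robot.read_state();m=robot.camera_model("wrist");p,d=robot.camera("wrist");cv2.imwrite("pics/w2.png",p)
print(s["position"],s["contact_force"])
q,_=robot.camera("scene");cv2.imwrite("pics/s2.png",cv2.resize(q[180:340,220:430],None,fx=3.5,fy=3.5))
```

```text
[ 0.45105829 -0.13224447  0.0600728 ] [-0.9246417   0.51462952 -0.5105315 ]
```

View pics/w2.png

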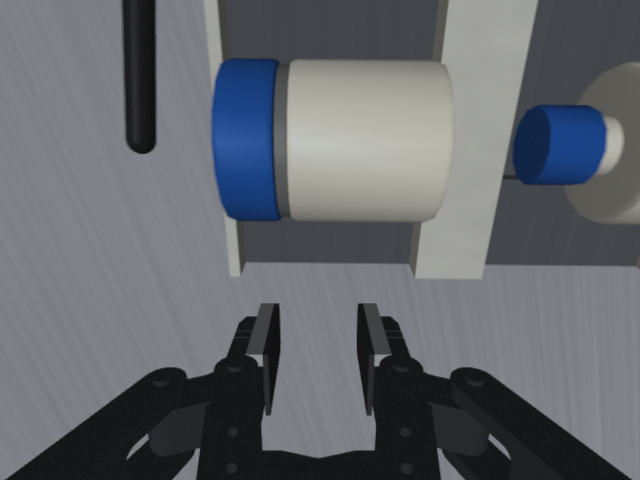

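The fingers are centred about 3 mm towards the lid side of the jar, with the rack end clear ahead. I'll correct that and approach.

Emit:
{"fn": "servo_tool", "kwargs": {
  "series": [
    {"fingers": 0.03,"spin": 0.0,"x": 0.002,"y": 0.0,"z": 0.0},
    {"fingers": 0.03,"spin": 0.0,"x": 0.004,"y": 0.01,"z": 0.0},
    {"fingers": 0.03,"spin": 0.0,"x": 0.007,"y": 0.02,"z": 0.001},
    {"fingers": 0.03,"spin": 0.0,"x": 0.008,"y": 0.025,"z": 0.002},
    {"fingers": 0.03,"spin": 0.0,"x": 0.008,"y": 0.025,"z": 0.002}
  ]
}}

```text
time_s: 2.75
position: [0.4633, -0.1082, 0.0673]
ee_rot: [2.475, 1.932, 0.001]
contact_force: [-0.3, 0.5, -1.6]
opening: 0.348
grip_force: 0.0
```

Emit:
{"fn": "servo_tool", "kwargs": {
  "series": [
    {"fingers": 0.03,"spin": 0.0,"x": -0.001,"y": 0.004,"z": -0.002},
    {"fingers": 0.03,"spin": 0.0,"x": 0.0,"y": 0.008,"z": -0.002},
    {"fingers": 0.03,"spin": 0.0,"x": 0.001,"y": 0.012,"z": -0.002},
    {"fingers": 0.03,"spin": 0.0,"x": 0.002,"y": 0.016,"z": -0.002},
    {"fingers": 0.03,"spin": 0.0,"x": 0.003,"y": 0.02,"z": -0.001}
  ]
}}

```text
time_s: 3.25
position: [0.4655, -0.0888, 0.0652]
ee_rot: [-2.479, -1.93, 0.0]
contact_force: [-0.0, -0.9, 0.8]
opening: 0.35
grip_force: 0.3
```

Run:
```python
from h import *
s=robot.read_state();m=robot.camera_model("wrist");p,d=robot.camera("wrist");cv2.imwrite("pics/w3.png",p)
print(s["position"],s["contact_force"])
```

```text
[ 0.46550584 -0.0888385   0.06521877] [-0.00410066 -0.92062589  0.78364721]
```

View pics/w3.png

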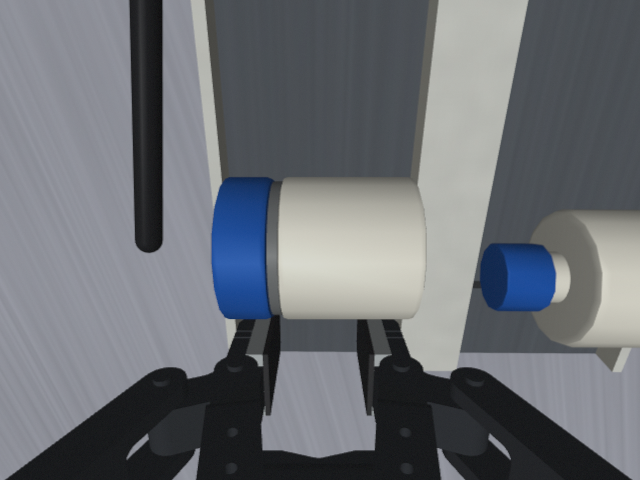

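The view shows the fingertips in even contact with the jar, which is square and centred at col 319. Next I'll push it uphill.

Emit:
{"fn": "servo_tool", "kwargs": {
  "series": [
    {"fingers": 0.03,"spin": 0.0,"x": 0.0025,"y": 0.0097,"z": 0.0012},
    {"fingers": 0.03,"spin": 0.0,"x": 0.005,"y": 0.0194,"z": 0.0024},
    {"fingers": 0.03,"spin": 0.0,"x": 0.0075,"y": 0.029,"z": 0.0036},
    {"fingers": 0.03,"spin": 0.0,"x": 0.01,"y": 0.0387,"z": 0.0048},
    {"fingers": 0.03,"spin": 0.0,"x": 0.0125,"y": 0.0484,"z": 0.006}
  ]
}}

```text
time_s: 3.8
position: [0.4782, -0.0396, 0.0714]
ee_rot: [2.478, 1.931, 0.0]
contact_force: [-0.9, -0.9, 0.7]
opening: 0.346
grip_force: 0.3
```

Emit:
{"fn": "servo_tool", "kwargs": {
  "series": [
    {"fingers": 0.03,"spin": 0.0,"x": 0.0025,"y": 0.0097,"z": 0.0012},
    {"fingers": 0.03,"spin": 0.0,"x": 0.005,"y": 0.0194,"z": 0.0024},
    {"fingers": 0.03,"spin": 0.0,"x": 0.0075,"y": 0.029,"z": 0.0036},
    {"fingers": 0.03,"spin": 0.0,"x": 0.01,"y": 0.0387,"z": 0.0048},
    {"fingers": 0.03,"spin": 0.0,"x": 0.0125,"y": 0.0484,"z": 0.006}
  ]
}}

```text
time_s: 4.3
position: [0.4907, 0.0086, 0.0774]
ee_rot: [-2.478, -1.93, 0.0]
contact_force: [-0.6, -0.1, 1.3]
opening: 0.349
grip_force: 0.3
```

Run:
```python
from h import *
s=robot.read_state();m=robot.camera_model("wrist");p,d=robot.camera("wrist");cv2.imwrite("pics/w4.png",p)
print(s["position"],s["contact_force"])
```

```text
[0.49065749 0.00857458 0.07736392] [-0.64831175 -0.10434756  1.30749451]
```

View pics/w4.png

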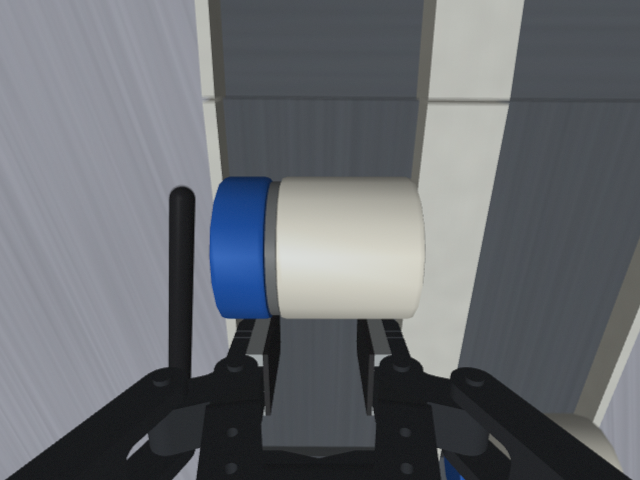

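The jar is still square and centred, with the crest line at row 98 ahead. I'll keep going and slow down near the stop.

Emit:
{"fn": "servo_tool", "kwargs": {
  "series": [
    {"fingers": 0.03,"spin": 0.0,"x": 0.0025,"y": 0.0097,"z": 0.0012},
    {"fingers": 0.03,"spin": 0.0,"x": 0.005,"y": 0.0194,"z": 0.0024},
    {"fingers": 0.03,"spin": 0.0,"x": 0.0072,"y": 0.028,"z": 0.0036},
    {"fingers": 0.03,"spin": 0.0,"x": 0.009,"y": 0.035,"z": 0.0045},
    {"fingers": 0.03,"spin": 0.0,"x": 0.0108,"y": 0.042,"z": 0.0052}
  ]
}}

```text
time_s: 4.85
position: [0.5015, 0.0504, 0.0826]
ee_rot: [2.478, 1.931, -0.0]
contact_force: [0.1, -1.0, 1.2]
opening: 0.351
grip_force: 0.3
```

Emit:
{"fn": "servo_tool", "kwargs": {
  "series": [
    {"fingers": 0.03,"spin": 0.0,"x": 0.0015,"y": 0.005,"z": 0.0005},
    {"fingers": 0.03,"spin": 0.0,"x": 0.0025,"y": 0.01,"z": 0.001},
    {"fingers": 0.03,"spin": 0.0,"x": 0.0035,"y": 0.014,"z": 0.001},
    {"fingers": 0.03,"spin": 0.0,"x": 0.0035,"y": 0.014,"z": 0.001}
  ]
}}

```text
time_s: 5.25
position: [0.5048, 0.0642, 0.0834]
ee_rot: [-2.478, -1.931, -0.0]
contact_force: [0.3, -0.8, 1.0]
opening: 0.353
grip_force: 0.0
```

Run:
```python
from h import *
s=robot.read_state();m=robot.camera_model("wrist");p,d=robot.camera("wrist");cv2.imwrite("pics/w5.png",p)
P=s["position"][:2]-np.array([.5397,.0173]);print(s["position"],s["contact_force"],P@[.2504,.968],P@[-.968,.2504])
o=np.array([.5397,.0173])
for v,u in((250,320),(220,320),(280,320)):
    Q=bydepth(m,u,v,d[v,u]);q=Q[:2]-o;print(q@[.2504,.968],q@[-.968,.2504],Q[2])
```

```text
[0.50483279 0.06420256 0.08341017] [ 0.32810852 -0.77431932  1.00709652] 0.03667093215016757 0.04549585770783571
0.07706826150285018 0.04586155006833023 0.09156152366656846
0.08586626989169295 0.04593082392841545 0.0903614286298531
0.06624678685058212 0.04575529032216059 0.08867523202209306
```

View pics/w5.png

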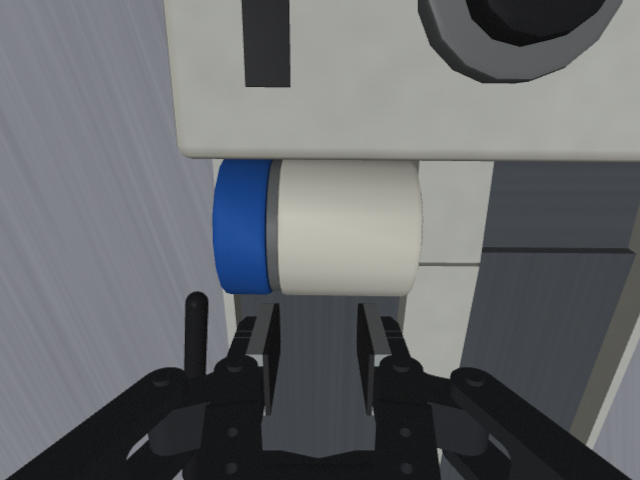

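The jar has dropped in. Its rear edge is at row 295, clear of the fingertips, and it is up against the head at row 158. Its top is at z = 91 mm, as it should be in the seat. Now the button.

Emit:
{"fn": "servo_tool", "kwargs": {
  "series": [
    {"fingers": 0.03,"spin": 0.0,"x": -0.001,"y": -0.004,"z": 0.03},
    {"fingers": 0.03,"spin": 0.0,"x": -0.001,"y": -0.004,"z": 0.075},
    {"fingers": 0.0,"spin": 0.0,"x": 0.02,"y": 0.025,"z": 0.085},
    {"fingers": 0.0,"spin": 0.0,"x": 0.05,"y": 0.06,"z": 0.085},
    {"fingers": 0.0,"spin": 0.0,"x": 0.0735,"y": 0.093,"z": 0.085}
  ]
}}

```text
time_s: 5.8
position: [0.5802, 0.1574, 0.17]
ee_rot: [2.479, 1.928, 0.004]
contact_force: [0.7, -1.1, 0.1]
opening: -0.001
grip_force: 0.0
```

Emit:
{"fn": "servo_tool", "kwargs": {
  "series": [
    {"fingers": 0.0,"spin": 0.0,"x": 0.0,"y": 0.0,"z": 0.0},
    {"fingers": 0.0,"spin": 0.0,"x": 0.0,"y": 0.0,"z": -0.01},
    {"fingers": 0.0,"spin": 0.0,"x": 0.0,"y": 0.0,"z": -0.02},
    {"fingers": 0.0,"spin": 0.0,"x": 0.0,"y": 0.0,"z": -0.03},
    {"fingers": 0.0,"spin": 0.0,"x": 0.0,"y": 0.0,"z": -0.03}
  ]
}}

```text
time_s: 6.3
position: [0.5758, 0.1555, 0.1356]
ee_rot: [-2.478, -1.927, 0.008]
contact_force: [-0.0, -0.7, -0.2]
opening: 0.001
grip_force: 0.0
```

Run:
```python
from h import *
s=robot.read_state();print(s["position"],s["contact_force"],s["opening"])
p,d=robot.camera("wrist");cv2.imwrite("pics/w6.png",p)
```

```text
[0.57582193 0.1555014  0.13556496] [-0.04856538 -0.74726238 -0.22405693] 0.0014926156395028561
```

View pics/w6.png

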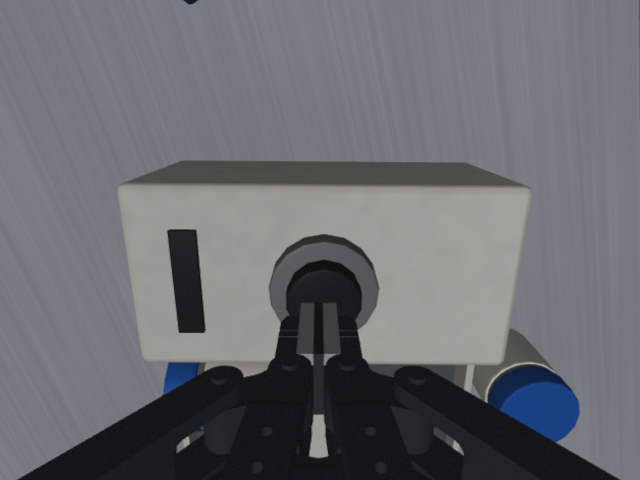

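The closed fingertips are over the button, which is centred at about (324,290). I'll press gradually and watch the force.

Emit:
{"fn": "servo_tool", "kwargs": {
  "series": [
    {"fingers": 0.0,"spin": 0.0,"x": 0.0,"y": 0.002,"z": -0.003},
    {"fingers": 0.0,"spin": 0.0,"x": 0.0,"y": 0.002,"z": -0.006},
    {"fingers": 0.0,"spin": 0.0,"x": 0.0,"y": 0.002,"z": -0.009},
    {"fingers": 0.0,"spin": 0.0,"x": 0.0,"y": 0.002,"z": -0.012},
    {"fingers": 0.0,"spin": 0.0,"x": 0.0,"y": 0.002,"z": -0.012}
  ]
}}

```text
time_s: 6.85
position: [0.5784, 0.1588, 0.1264]
ee_rot: [2.478, 1.93, 0.0]
contact_force: [-0.5, 0.2, 1.7]
opening: 0.002
grip_force: 0.9
```

Emit:
{"fn": "servo_tool", "kwargs": {
  "series": [
    {"fingers": 0.0,"spin": 0.0,"x": 0.0,"y": 0.0,"z": -0.001},
    {"fingers": 0.0,"spin": 0.0,"x": 0.0,"y": 0.0,"z": -0.002},
    {"fingers": 0.0,"spin": 0.0,"x": 0.0,"y": 0.0,"z": -0.002}
  ]
}}

```text
time_s: 7.15
position: [0.5785, 0.1588, 0.1247]
ee_rot: [2.478, 1.93, 0.001]
contact_force: [-1.1, -0.4, 2.3]
opening: -0.0
grip_force: 1.3
```

Contact began near z = 0.128, as expected. I'll continue to the end of travel.

Emit:
{"fn": "servo_tool", "kwargs": {
  "series": [
    {"fingers": 0.0,"spin": 0.0,"x": 0.0,"y": 0.0,"z": -0.001},
    {"fingers": 0.0,"spin": 0.0,"x": 0.0,"y": 0.0,"z": -0.002},
    {"fingers": 0.0,"spin": 0.0,"x": 0.0,"y": 0.0,"z": -0.002}
  ]
}}

```text
time_s: 7.45
position: [0.5785, 0.1588, 0.1226]
ee_rot: [2.478, 1.93, 0.001]
contact_force: [-1.1, -0.7, 2.7]
opening: 0.001
grip_force: 1.8
```

Emit:
{"fn": "servo_tool", "kwargs": {
  "series": [
    {"fingers": 0.0,"spin": 0.0,"x": 0.0,"y": 0.0,"z": -0.001},
    {"fingers": 0.0,"spin": 0.0,"x": 0.0,"y": 0.0,"z": -0.001}
  ]
}}

```text
time_s: 7.65
position: [0.5785, 0.1588, 0.1221]
ee_rot: [2.478, 1.93, 0.001]
contact_force: [-1.9, -0.8, 5.8]
opening: 0.0
grip_force: 2.9
```

Emit:
{"fn": "servo_tool", "kwargs": {
  "series": [
    {"fingers": 0.0,"spin": 0.0,"x": 0.0,"y": 0.0,"z": -0.001},
    {"fingers": 0.0,"spin": 0.0,"x": 0.0,"y": 0.0,"z": -0.001}
  ]
}}

```text
time_s: 7.85
position: [0.5785, 0.1588, 0.122]
ee_rot: [2.478, 1.93, 0.0]
contact_force: [-3.7, -1.6, 9.9]
opening: -0.001
grip_force: 5.0
```

The button is on its hard stop: the force rose to 10 N with no further travel. Releasing.

Emit:
{"fn": "servo_tool", "kwargs": {
  "series": [
    {"fingers": 0.0,"spin": 0.0,"x": 0.0,"y": 0.0,"z": 0.01},
    {"fingers": 0.0,"spin": 0.0,"x": 0.0,"y": 0.0,"z": 0.05},
    {"fingers": 0.0,"spin": 0.0,"x": 0.0,"y": 0.0,"z": 0.1},
    {"fingers": 0.0,"spin": 0.0,"x": -0.03,"y": -0.03,"z": 0.14},
    {"fingers": 0.0,"spin": 0.0,"x": -0.06,"y": -0.06,"z": 0.15}
  ]
}}

```text
time_s: 8.35
position: [0.5212, 0.0997, 0.2746]
ee_rot: [2.472, 1.93, 0.011]
contact_force: [-0.7, -1.3, 0.6]
opening: 0.0
grip_force: 0.0
```

Emit:
{"fn": "servo_tool", "kwargs": {
  "series": [
    {"fingers": 0.0,"spin": 0.0,"x": -0.04,"y": -0.03,"z": 0.0},
    {"fingers": 0.0,"spin": 0.0,"x": -0.08,"y": -0.06,"z": 0.0},
    {"fingers": 0.0,"spin": 0.0,"x": -0.08,"y": -0.06,"z": 0.0}
  ]
}}

```text
time_s: 8.65
position: [0.4333, 0.0376, 0.2682]
ee_rot: [-2.479, -1.924, 0.008]
contact_force: [-0.2, 0.3, 0.1]
opening: -0.0
grip_force: 0.0
```

Run:
```python
from h import *
s=robot.read_state();print(s["position"],s["contact_force"])
p,d=robot.camera("top");q,_=robot.camera("scene")
a=cv2.resize(p[140:300,215:415],(400,320));b=cv2.resize(q[190:350,220:420],(400,320));cv2.imwrite("pics/end.png",np.hstack([a,b]))
for u,v in((258,205),): print(bydepth(robot.camera_model("top"),u,v,d[v,u]))
```

```text
[0.43330582 0.03760367 0.26815355] [-0.20884992  0.31973519  0.14322117]
[0.57776478 0.15737753 0.10808215]
```

View pics/end.png

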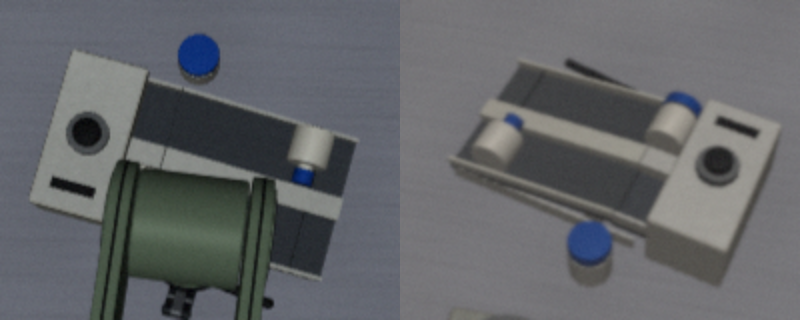

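The jar is seated against the head (right panel, 672,120) and the button is back up at z ≈ 0.107. The bottle, marker and spare jar haven't moved.

```bash
python3 -c "
from plant import robot
print(robot.finish_job())"
```

```text
the job is handed in; nothing more can be done
None
```

The jar is in its seat against the stop, the button was pressed fully down and came back up, nothing else near the reader was disturbed, and the job was handed in at about 9 s of the 48 s allowed.

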